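# Hook the check weight out of its well and set it on the balance

### The job

Take the hook tool from its stand, catch the loop of the looped check weight with it, draw the weight up out of its deep well in the storage block and, with it still on the hook, let it down to stand upright in the middle of the balance pan. Unhook the tool without upsetting the weight and hang it back in its stand as it was, with its flange flat on the stand's top plate. Leave the knob-headed weight in its well and do not push the other things on the bench about.

Things in the scene. Friction and masses are not known exactly. Their poses are not given: they have to be found in the camera images.
- block: Fixed blue-painted storage block, 110 (x) by 220 (y) by 120 (z) mm, with two round wells, 76 mm across and 110 mm deep (their floor is 10 mm above the bench), open at the top. Its origin is the centre of its underside. The wells' axes stand at y = -50 mm and y = +50 mm of its frame; either may hold the looped weight.
- weight: The looped check weight (0.35-0.6 kg, loose): a steel disc 66 mm across, 30 mm high, with a rigid upright closed wire arch on top, 70.5 mm high in all. Origin: centre of its underside; z up. The arch lies in its y-z plane (its x axis goes through the loop). It starts on the floor of one of the wells, on the well's axis, its top about 40 mm below the mouth.
- weight_loop (a point): Middle of the opening of the weight's loop, on its axis, 48 mm above its underside; axes as the weight's. The wire is 5 mm thick; the opening is 35 mm wide (along y), straight-sided to 50 mm above the weight's underside and arched above; at the middle the wire's underside is 65.5 mm above the weight's underside, the disc's top 30 mm.
- other_weight: The other weight (0.5 kg, loose), in the other well: the same steel disc with a mushroom knob (30 mm across, top 70 mm up) in place of the loop. Origin: centre of its underside. It is to stay where it is.
- hook_grip (a point): Centre of the handle of the hook tool (0.16 kg, loose): an upright grey square bar, 22 by 22 mm, 80 mm long, its sides facing the tool's x and y axes, z up. Below it is a steel flange 76 mm across, 6 mm thick, its underside 46 mm below this point. The tool starts upright in the stand, the flange lying on the top plate, its axis on the hole's.
- hook_seat (a point): Where a loop lies in the hook: the middle of the upper side of the level prong, 10 mm along the tool's +x from the shank's axis and 128 mm below the handle's centre. Axes as the tool's.
- hook_tool: The whole hook tool. Origin: centre of the flange's underside; z up. A steel shank 6 mm thick goes down from there; 85 mm down (axis) it bends to +x into a level prong 6 mm thick, then an upturned point, whose axis is 20 mm from the shank's. The hook's lowest side is 88 mm below the origin, the point's top 73 mm below. Gap between shank and point: 14 mm.
- stand_hole (a point): Centre of the 58 mm hole in the top plate of the fixed white tool stand, at the plate's upper side, 120 mm above the bench. The plate is 100 by 100 mm, 10 mm thick, on two upright walls at y = -46 and +46 mm; below it is clear down to a base plate 10 mm thick. The hook passes through the hole, the flange does not.
- pan (a point): Centre of the upper side of the round steel pan (150 mm across, rigid) of the fixed white balance, 70 mm above the bench. The balance is 200 by 180 mm; the stand and the balance stand on either side of the block, and may be changed about.
- caliper_case: A bystander: flat red plastic caliper case, 210 mm long, 30 mm high. Origin under its centre.
- cutter: A bystander: green round sample cutter with a black knob, 110 mm across, 110 mm high. Origin under its centre.
- tape_measure: A bystander: yellow tape measure, 70 mm long, 65 mm high. Origin under its centre.
- screwdriver: A bystander: screwdriver lying on the bench.
- grip_jaw: A bystander: dark steel grip jaw, 70 mm long, 70 mm high. Origin under its centre.
- bottle: A bystander: white plastic bottle, 160 mm high, 64 mm across. Origin under its centre.
Mind the look-alikes: they are no part of the job. What is shaped like the weight but blue or orange is not meant.

How it is judged:
On the way, in this order (a step that is already met when the one before it is completed fails the run):
1. the looped weight hangs on the hook, drawn wholly out of its well (z of weight in the frame of block above 0.122 m and distance between hook_seat and weight_loop below 0.032 m and contact force between hook_tool and weight above 1 N), for 0.1 s.
2. the weight stands upright in the middle of the balance pan with the hook still in its loop (horizontal distance between weight and pan below 0.03 m and z of weight in the frame of pan between -0.004 and 0.004 m and angle between weight's own z axis and vertical below 0.08 rad and distance between hook_seat and weight_loop below 0.032 m), for 0.1 s.
At the end, for the whole second after the job is handed in: Looped weight at rest, upright (0.08 rad) on the pan, within 30 mm of its centre; hook tool at rest in its stand, upright (0.08 rad), flange on the plate (4 mm), axis within 20 mm of the hole's; knob-headed weight within 12 mm of its start (horizontal distance between weight and pan below 0.03 m and z of weight in the frame of pan between -0.004 and 0.004 m and angle between each of weight, hook_tool's own z axis and vertical below 0.08 rad and linear speed of each of weight, hook_tool below 0.01 m/s and horizontal distance between hook_tool and stand_hole below 0.02 m and z of hook_tool in the frame of stand_hole between -0.004 and 0.004 m and distance of other_weight from where it was at the start of the episode below 0.012 m); the robot touches nothing.
It fails at once if the knob-headed weight is moved more than 20 mm (distance of other_weight from where it was at the start of the episode above 0.02 m).
It fails at once if the looped weight is tipped over (angle between weight's own z axis and vertical above 0.7 rad).
It fails at once if a bystander (case, cutter, tape measure, screwdriver, jaw or bottle) is pushed more than 40 mm (distance of any of caliper_case, cutter, tape_measure, screwdriver, grip_jaw, bottle from where it was at the start of the episode above 0.04 m).
It also fails if it takes over 70 s, if anything falls off the work surface, if the arm or the gripper's body presses on something with over 40 N, if the wrist force passes 120 N, or if a joint passes its speed limit or range.

### The arm

A 7-joint arm with a two-finger parallel gripper is mounted at the origin on the work surface. World frame = base frame: x ahead of the robot, y to its left, z up, the work surface at z = 0. Lengths are in m, angles in rad, forces in N, time in s.
With the tool pointing down it reaches from about 0.425 to 0.925 m from the base axis. Payload 6.8 kg.
Tool frame: the origin (TCP) lies on the front face of the gripper's body, between the roots of the fingers; the fingertips stand 73 mm ahead of it and the grasp point (between the pads) lies 54 mm ahead of it (env.nose_length is the distance from the TCP to the fingertips, in m); z points along the fingers, y is the direction in which the jaws open and shut (so a half turn about z gives the same grasp; the last joint's range is limited). The gripper opens to 85 mm and grips with 20 to 120 N. Pads are 22 mm wide; open, the fingers measure 114 mm over their backs; the gripper's body (76 mm by 85 mm) begins 54 mm behind the grasp point. The pads swing forward as they close: fully open they stand 13 mm farther back than shut.
Start: joints at [1.05, 0.477, 0.022, 1.555, -0.011, 1.109, -0.083], TCP at [0.271, -0.618, 0.304] pointing down, gripper open.
Joint ranges: [-2.96, 2.96], [-0.34, 2.1], [-1.41, 1.46], [0.24, 2.44], [-1.37, 4.51], [0.17, 1.92], [-2.96, 2.96]. Speed limits (rad/s): [2.39, 2.39, 3.14, 3.14, 3.14, 3.14, 3.14].

### API

Orientations are given as a unit quaternion [w, x, y, z].
In Python, from cell import env, kin, camera, calibration, job gives the robot as it stands. The module is installed in compiled form; this text tells all that it offers. Calls block until the motion is done:
- env.reach(position, orientation): joint-space move of the TCP to a pose.
- env.movel(position, velocity=0.15, rot=None, stop_force=None): straight line of the TCP; rot=None keeps the orientation; velocity is the mean speed in m/s. With stop_force (N) it stops when the force on the tool has changed by that much, and returns True; else False.
- env.goto_joints(angles): joint-space move.
- env.grip(opening, f_grip=None): finger opening in m; f_grip is the grip in N (None keeps the last); returns when the fingers have stopped.
- env.dwell(seconds).
- kin.inverse_kinematics(position, orientation): joint angles nearest the present ones, or None.
- env.get_state(): the state.
- camera(name): name is "scene" or "top"; returns (picture, depth): 384x512x3 uint8, blue, green, red; 384x512 float32, m along the optical axis (not along the pixel's ray), 0 where there is no reading.
- calibration(name): a dict with "fx", "fy", "cx", "cy" (pixels), "rvec" (rotation vector, rad) and "tvec" (3), from world to camera coordinates, as OpenCV has them. Camera axes: x right, y down, z forward; pixel columns grow to the right and rows downward; lengths in m; the calibration is good to about 2 mm. A picture is of the moment at which its call begins. calibration takes no time and is no camera call.
A pose or a line that the arm cannot do raises env.PlanningError and nothing moves.
- job.job_done(): hands the job in, once; it reports no verdict.
The state is a dict: "time": time; "qpos": joint angles; "joint_velocities": joint speeds; "joint_torque": joint torques, N m; "tcp_pos": TCP position; "orientation": TCP orientation; "force": force on the tool from outside, world axes, zero at the start; "torque": the same for the moment, N m; "opening": finger opening in m.
Only numpy, scipy, OpenCV 4.12 (cv2) and the standard library are available. Lean on these libraries where they do the work, as an engineer would, in place of code of your own. Each camera call takes 0.05 s, during which the arm holds its last target.

## Working session

There is one attempt and no reset: what is moved stays moved. The work goes in short steps, each a Python script; the robot and the scene stay as the last script left them, time stands still between calls to the robot, and variables do not carry over. Pictures are saved under pics/ and viewed, and the job is handed in when it is done.

```bash
mkdir -p pics; ls; python3 - <<'E'
from cell import env,kin,camera,calibration,job
import cv2,numpy as np
for n in("scene","top"):
    p,d=camera(n); cv2.imwrite(f"pics/{n}0.png",p); np.save(f"{n}0.npy",d); np.save(f"{n}0p.npy",p)
    c=calibration(n); print(n,c)
    R=cv2.Rodrigues(np.array(c["rvec"]))[0]; print(-R.T@np.array(c["tvec"]).ravel())
s=env.get_state();print(s)
E
```

```text
pics
scene {'fx': 348.841346709327, 'fy': 348.841346709327, 'cx': 250.49388168714867, 'cy': 191.10996006893205, 'rvec': array([ 2.085772  ,  1.61113999, -0.4804583 ]), 'tvec': array([-0.16036069, -0.38806928,  1.19808256])}
[ 0.99247382 -0.09762249  0.7856085 ]
top {'fx': 443.20568286185363, 'fy': 443.20568286185363, 'cx': 255.17293008862205, 'cy': 180.69141012789274, 'rvec': array([ 2.13276439, -2.1897426 ,  0.15720439]), 'tvec': array([0.00651949, 0.58890328, 1.05874682])}
[0.44711994 0.00977498 1.12595853]
{'time': 0.1, 'qpos': array([ 1.04986404,  0.47772087,  0.02230977,  1.55635887, -0.01147294,
        1.1093195 , -0.08311537]), 'joint_velocities': array([-0.00204341, -0.00372359,  0.00061179, -0.00295042,  0.00146923,
       -0.00019897,  0.00106162]), 'joint_torque': array([ 4.34012676e-03, -5.97759676e+01,  1.61351681e+00, -2.81955475e+01,
        1.27724122e-02,  5.02009076e-03, -1.26373484e-05]), 'tcp_pos': array([ 0.27065265, -0.61789964,  0.30301726]), 'orientation': array([-8.05528252e-04,  9.78766676e-01,  2.04975826e-01, -2.35917924e-04]), 'force': array([0.40444696, 0.38964317, 0.23859242]), 'torque': array([-0.05301847, -0.05611202,  0.0262427 ]), 'opening': 0.08494674555234766}
```

View pics/scene0.png

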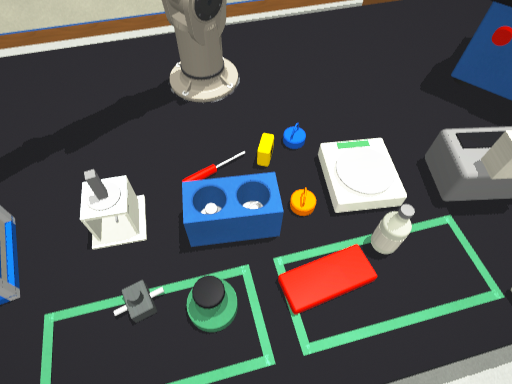

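View pics/top0.png

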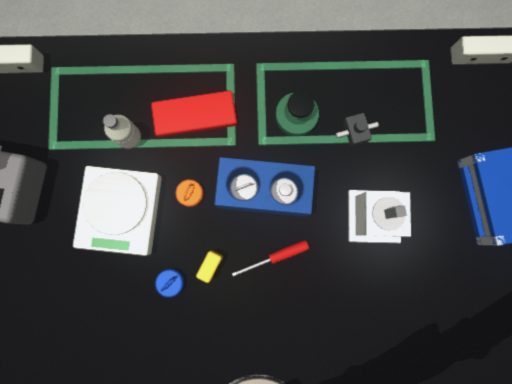

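The scene view shows the stand at left (110,205), the block at (232,210) and the balance at (362,172). In the top view the loop is in the left (+y) well at (243,187), the knob in the right well at (286,190), the stand at (380,216) and the pan at (115,203). Next I'll enlarge these and measure.

```bash
cat > h.py <<'E'
import cv2,numpy as np
from cell import calibration
def cam(n):
    c=calibration(n); R=cv2.Rodrigues(np.array(c["rvec"]))[0]; t=np.array(c["tvec"]).ravel()
    return c,R,t
def ray(n,uv,z):
    c,R,t=cam(n); uv=np.atleast_2d(uv).astype(float)
    d=np.c_[(uv[:,0]-c["cx"])/c["fx"],(uv[:,1]-c["cy"])/c["fy"],np.ones(len(uv))]@R
    o=-R.T@t; return o+d*((z-o[2])/d[:,2])[:,None]
def cloud(n,dep):
    c,R,t=cam(n); v,u=np.mgrid[:384,:512]
    P=np.stack([(u-c["cx"])/c["fx"]*dep,(v-c["cy"])/c["fy"]*dep,dep],-1)
    return (P-t)@R
def proj(n,P):
    c,R,t=cam(n); q=np.atleast_2d(P)@R.T+t
    return np.c_[q[:,0]/q[:,2]*c["fx"]+c["cx"],q[:,1]/q[:,2]*c["fy"]+c["cy"]]
E
python3 - <<'E'
from h import *
t=np.load("top0p.npy");s=np.load("scene0p.npy")
def crop(im,x,y,w,h,k,n): cv2.imwrite(n,cv2.resize(im[y:y+h,x:x+w],None,fx=k,fy=k,interpolation=cv2.INTER_CUBIC))
crop(t,210,150,110,75,7,"pics/c1.png");crop(t,335,175,90,75,7,"pics/c2.png");crop(s,70,155,90,100,6,"pics/c3.png");crop(s,175,165,115,85,6,"pics/c4.png")
for n,im in(("top",t),("scene",s)):
    P=cloud(n,np.load(n+"0.npy")); hsv=cv2.cvtColor(im,cv2.COLOR_BGR2HSV)
    b=(hsv[...,0]>100)&(hsv[...,0]<130)&(hsv[...,1]>120)&(abs(P[...,2]-.12)<.006)&(abs(P[...,1])<.25)
    m=b.astype(np.uint8); xy=P[b][:,:2].astype(np.float32); print(n,"block",b.sum(),cv2.minAreaRect(xy),np.median(P[b][:,2]))
    w=(hsv[...,1]<60)&(hsv[...,2]>120)
    for nm,z,lo,hi in(("stand",.12,-.45,-.1),("pan",.07,.1,.5),("flange",.126,-.45,-.1),("handletop",.212,-.45,-.1)):
        q=(abs(P[...,2]-z)<.004)&(P[...,1]>lo)&(P[...,1]<hi)&(P[...,0]>.3)&(P[...,0]<.75)
        if nm!="handletop" : q&=w
        xy=P[q][:,:2].astype(np.float32)
        if len(xy)>5: print(n,nm,q.sum(),cv2.minAreaRect(xy),cv2.minEnclosingCircle(xy),P[q].mean(0))
E
```

```text
top block 2847 ((0.5683197379112244, -0.029869444668293), (0.22038401663303375, 0.1108502745628357), 83.06038665771484) 0.11923040903778587
top stand 1151 ((0.496112585067749, -0.3086521625518799), (0.10116315633058548, 0.10000519454479218), 86.8092269897461) ((0.4967086911201477, -0.30864042043685913), 0.06916306167840958) [ 0.4955271  -0.30641457  0.11996453]
top pan 2920 ((0.5822855234146118, 0.33565565943717957), (0.23319709300994873, 0.1486549824476242), 10.535380363464355) ((0.5894392728805542, 0.31386712193489075), 0.12482297420501709) [0.54053979 0.32731968 0.06933734]
top flange 724 ((0.49642929434776306, -0.30805715918540955), (0.09834016114473343, 0.09760668873786926), 86.14393615722656) ((0.49418210983276367, -0.3089876174926758), 0.06624410301446915) [ 0.49446367 -0.30325205  0.12533326]
top handletop 7 ((0.4949672222137451, -0.30958259105682373), (0.008276795968413353, 0.019747348502278328), 30.03579330444336) ((0.4985498785972595, -0.3075111508369446), 0.009973675012588501) [ 0.49772191 -0.31073752  0.20882595]
scene block 2681 ((0.5697775483131409, -0.029760435223579407), (0.21997416019439697, 0.11310360580682755), 83.23089599609375) 0.11922016005982441
scene stand 947 ((0.49722298979759216, -0.30857497453689575), (0.10111290216445923, 0.10340288281440735), 87.15287017822266) ((0.4977797269821167, -0.3084990084171295), 0.07076442241668701) [ 0.5086586  -0.30598499  0.11983543]
scene pan 2142 ((0.5963462591171265, 0.2995492219924927), (0.14839833974838257, 0.27094119787216187), 62.806556701660156) ((0.6086546778678894, 0.31489816308021545), 0.1415049135684967) [0.54991858 0.32537048 0.06913364]
scene flange 594 ((0.5076847076416016, -0.31364551186561584), (0.07558388262987137, 0.09714165329933167), 54.42281723022461) ((0.5109137296676636, -0.3067440986633301), 0.051663998514413834) [ 0.50489288 -0.30637726  0.12547071]
```

View pics/c1.png

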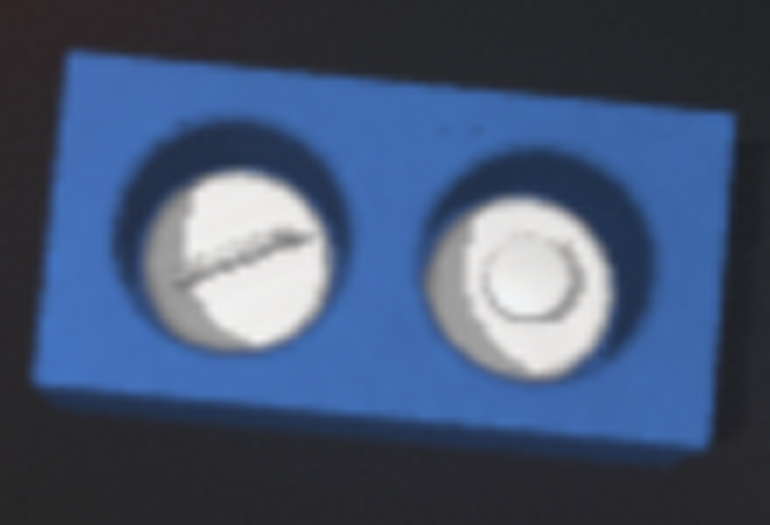

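View pics/c2.png

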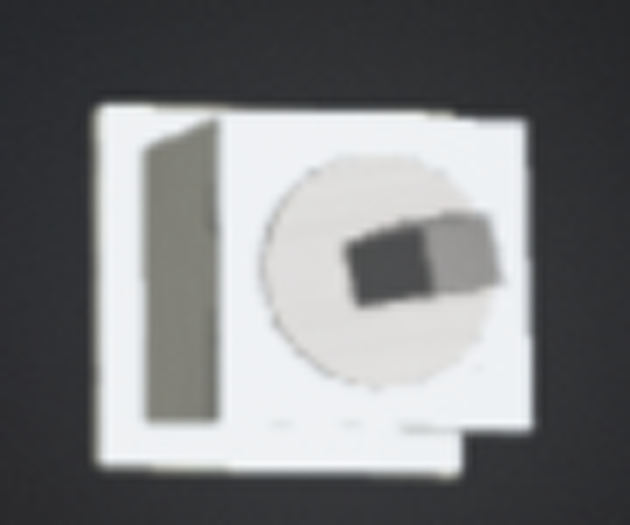

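View pics/c3.png

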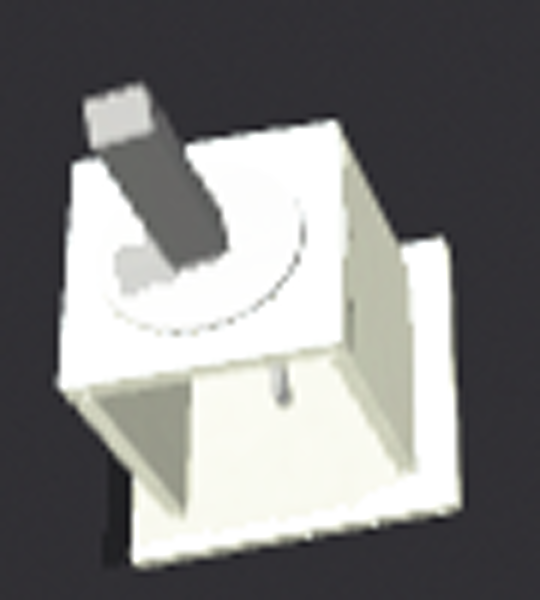

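View pics/c4.png

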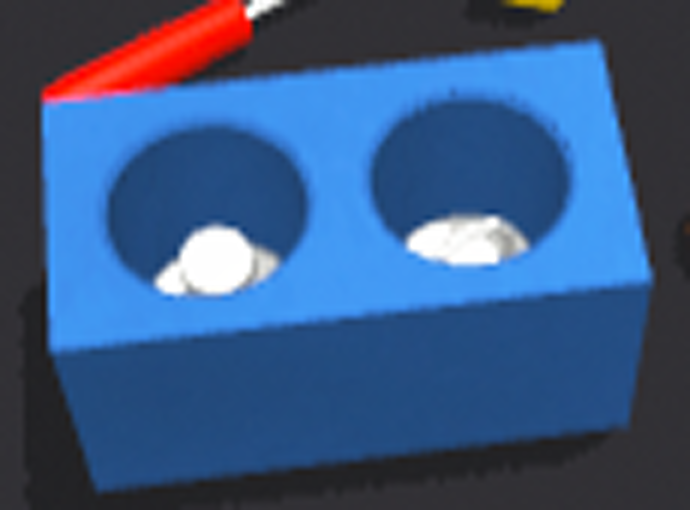

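```bash
python3 - <<'E'
from h import *
t=np.load("top0p.npy");s=np.load("scene0p.npy")
k=8
def up(im,x,y,w,h,k=8): return cv2.resize(im[y:y+h,x:x+w],None,fx=k,fy=k,interpolation=cv2.INTER_CUBIC)
# pan
P=cloud("top",np.load("top0.npy"))
for y in range(150,262,8): print(y,np.round((P[y,70:170:6,2]*1000)).astype(int))
g=cv2.cvtColor(up(t,70,160,100,100,6),cv2.COLOR_BGR2GRAY)
c=cv2.HoughCircles(g,cv2.HOUGH_GRADIENT,1,100,param1=40,param2=15,minRadius=170,maxRadius=215); print(c)
o=cv2.cvtColor(g,cv2.COLOR_GRAY2BGR)
if c is not None:
    x,y,r=c[0,0]; cv2.circle(o,(int(x),int(y)),int(r),(0,0,255),1)
    u=np.array([(x+.5)/6-.5+70,(y+.5)/6-.5+160]); print("pan",u,ray("top",u,.07), r/6)
cv2.imwrite("pics/pan.png",o)
# block wells
C=np.array([.5690,-.0298]);a=np.deg2rad(-6.9)
ey=np.array([-np.sin(a),np.cos(a)])
print("wells",C+.05*ey,C-.05*ey)
# handle top corners
cor=(np.array([(425,222),(487,212),(503,285),(435,297)])+.5)/7-.5+[335,175]
W=ray("top",cor,.206);print(W,W.mean(0)); d=np.diff(W[[0,1,2,3,0]],axis=0); print(np.rad2deg(np.arctan2(d[:,1],d[:,0])),np.linalg.norm(d,axis=1))
# loop feet
for pt in[(183,282),(310,236)]:
    u=(np.array(pt)+.5)/7-.5+[210,150]; print("foot",[ray("top",u,z).round(4) for z in(.04,.06,.07)])
# shank visible in scene, hook bottom hypotheses
for yaw in range(0,360,45):
    q=np.array([.4965,-.3085,.032]); print(yaw,proj("scene",[q,q+[.02*np.cos(np.deg2rad(yaw)),.02*np.sin(np.deg2rad(yaw)),0],q+[.02*np.cos(np.deg2rad(yaw)),.02*np.sin(np.deg2rad(yaw)),.015]]).round(1).tolist())
cv2.imwrite("pics/loop.png",up(t,228,170,34,34,16))
cv2.imwrite("pics/hk.png",up(s,100,200,40,40,14))
cv2.imwrite("pics/han.png",up(t,380,195,34,34,16))
E
```

```text
150 [-2 -4  2  1 -3  2 -2 -1 -2 -1  0  0  0  0 -3 -3  0]
158 [-3  0 -3 -1  0 -3  3 -2 -2  0 -1 -1 -4 -2 -1  2  1]
166 [-1 -1 -2 52 41  0  0 -5 -2 -1 -1  1  1 -1  2  1 -4]
174 [  -2   -1   -3   53   50   53   72   69   69   68   53 1126   55   53
   54   -3   -4]
182 [ 3 -3 -1 58 67 66 67 69 68 71 70 70 56 54 52 19  3]
190 [ 0 -3 53 71 67 68 69 71 68 71 69 68 70 48 52 -4 -1]
198 [-1 -4 53 68 71 69 70 67 69 68 69 73 68 54 55  1  1]
206 [ 1 -5 56 69 69 67 70 70 70 70 69 67 68 53 46 -1  0]
214 [-2 -3 50 67 74 70 68 67 71 70 68 69 69 54 39 -3 -2]
222 [  -1   -2   56   52   67   68   70   71   69   65   70   66   53   53
   21 1126    0]
230 [ 0 52 53 53 53 66 69 71 70 67 53 53 53 55 12 -2 -2]
238 [ 4 57 50 51 55 54 52 53 54 52 53 50 51 50  3  1 -1]
246 [-3 50 54 54 57 56 55 56 53 55 49 57 53 51 -1 -2 -3]
254 [  -2   -1    0   -2    1 1126    0    3   -1    0   -4   -1   50   28
    4    3   -2]
[[[258.5 247.5 196.8]
  [310.5 347.5 207.8]]]
pan [112.66667 200.83333] [[0.54507294 0.33170998 0.07      ]] 32.8
wells [0.57500684 0.01983787] [ 0.56299316 -0.07943787]
[[ 0.50572027 -0.29697882  
[... 222 characters left out ...]
8 ] [0.0189421  0.02207421 0.02077509 0.02240532]
foot [array([[0.5671, 0.0396, 0.04  ]]), array([[0.5649, 0.039 , 0.06  ]]), array([[0.5638, 0.0387, 0.07  ]])]
foot [array([[ 0.5823, -0.0056,  0.04  ]]), array([[ 0.5798, -0.0053,  0.06  ]]), array([[ 0.5785, -0.0051,  0.07  ]])]
0 [[116.0, 215.3], [116.4, 222.2], [114.4, 219.2]]
45 [[116.0, 215.3], [122.1, 218.8], [120.2, 215.8]]
90 [[116.0, 215.3], [124.2, 213.5], [122.4, 210.4]]
135 [[116.0, 215.3], [121.5, 209.2], [119.6, 206.1]]
180 [[116.0, 215.3], [115.6, 208.5], [113.6, 205.4]]
225 [[116.0, 215.3], [109.9, 211.7], [107.8, 208.6]]
270 [[116.0, 215.3], [107.7, 217.0], [105.6, 214.0]]
315 [[116.0, 215.3], [110.3, 221.4], [108.3, 218.4]]
```

View pics/loop.png

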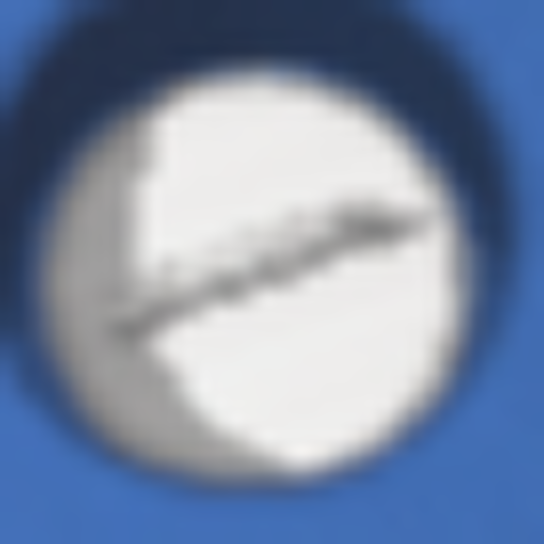

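View pics/hk.png

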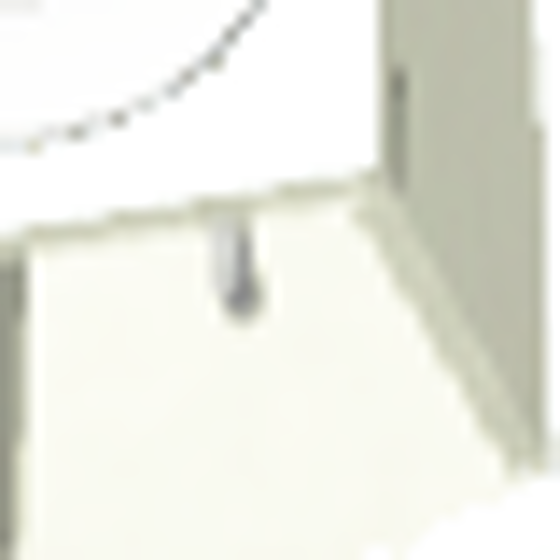

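View pics/pan.png

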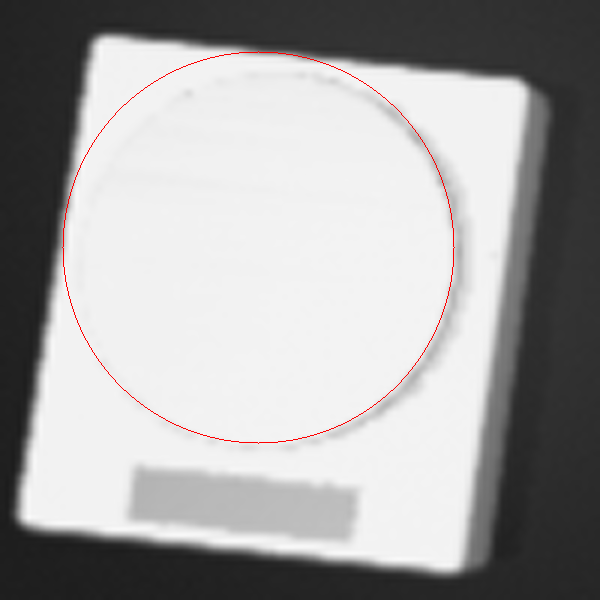

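View pics/han.png

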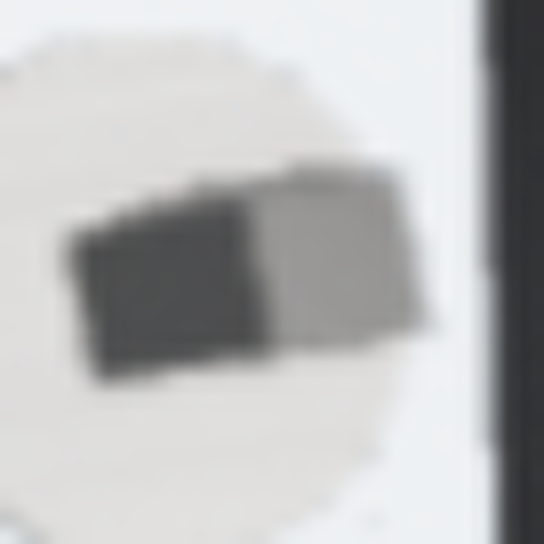

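```bash
python3 - <<'E'
from h import *
for n in("top","scene"):
    P=cloud(n,np.load(n+"0.npy")); r=np.hypot(P[...,0]-.575,P[...,1]-.0198)
    q=(r<.030)&(P[...,2]>.052)&(P[...,2]<.1)
    X=P[q]; print(n,len(X)); 
    if len(X)>6:
        c=X.mean(0); u,s,v=np.linalg.svd(X[:,:2]-c[:2],full_matrices=False); print(c,v[0],np.rad2deg(np.arctan2(-v[0,0],v[0,1])),s/np.sqrt(len(X)))
        print((X[np.argsort(X[:,1])]*1000).round()[::max(1,len(X)//15)].tolist())
    z=P[...,2]; q=(z>.063)&(z<.085)&(abs(P[...,1]-.33)<.09)&(abs(P[...,0]-.54)<.09)
    print("pan",q.sum(),cv2.minAreaRect(P[q][:,:2].astype(np.float32)),P[q].mean(0))
    # hole wall/handle
    q=(z>.14)&(z<.206)&(abs(P[...,1]+.308)<.06)&(abs(P[...,0]-.497)<.06); print("handle",q.sum(),P[q].mean(0),P[q].min(0),P[q].max(0))
    q=(z>.2)&(z<.212)&(abs(P[...,1]+.308)<.06)&(abs(P[...,0]-.497)<.06); print("htop",q.sum(),P[q].mean(0),cv2.minAreaRect(P[q][:,:2].astype(np.float32)))
from cell import kin
from scipy.spatial.transform import Rotation as Ro
def quat(yaw): # tool z down
    q=(Ro.from_euler("z",yaw)*Ro.from_euler("x",np.pi)).as_quat(); return q[[3,0,1,2]]
for nm,xy,yaw in(("stand",(.4965,-.308),8.2),("well",(.575,.02),18.6),("well-",(.575,.02),198.6),("pan",(.54,.331),18.6)):
  for add in(0,90,180,-90):
    j=kin.inverse_kinematics([*xy,.3],quat(np.deg2rad(yaw+add))); print(nm,add,None if j is None else np.round(j,2))
E
```

```text
top 38
[0.57355315 0.02007037 0.07225452] [-0.31761817  0.9482187 ] 18.51894312784532 [0.01277111 0.00134642]
[[581.0, -1.0, 60.0], [580.0, 2.0, 65.0], [579.0, 4.0, 70.0], [579.0, 7.0, 73.0], [579.0, 9.0, 74.0], [579.0, 11.0, 75.0], [576.0, 14.0, 79.0], [576.0, 16.0, 80.0], [576.0, 18.0, 78.0], [574.0, 21.0, 79.0], [574.0, 23.0, 82.0], [571.0, 26.0, 81.0], [570.0, 26.0, 72.0], [570.0, 28.0, 77.0], [570.0, 31.0, 73.0], [570.0, 33.0, 74.0], [571.0, 36.0, 69.0], [566.0, 36.0, 65.0], [567.0, 38.0, 63.0]]
pan 3094 ((0.5407416820526123, 0.32746416330337524), (0.14864516258239746, 0.14767679572105408), 15.44518756866455) [0.54009833 0.32735915 0.06915135]
handle 158 [ 0.4950977  -0.30183465  0.18481596] [ 0.48417905 -0.31871208  0.14021497] [ 0.50811033 -0.295578    0.20581238]
htop 114 [ 0.49613934 -0.30750479  0.20542266] ((0.4961572289466858, -0.3077159821987152), (0.021725643426179886, 0.02238469198346138), 6.653087139129639)
scene 34
[0.57589824 0.02275477 0.07281746] [ 0.31712391 -0.94838411] -161.51091971878333 [0.01153783 0.00111532]
[[580.0, 5.0, 71.0], [582.0, 7.0, 72.0], [581.0, 
[... 876 characters left out ...]
  0.28  1.08  1.92]
stand -90 [ 0.25  0.34  0.25  1.8  -0.1   1.02 -2.46]
well 0 [ 0.19  0.35 -0.41  1.78  0.16  1.04 -1.53]
well 90 [ 0.34  0.38 -0.62  1.77  0.25  1.07 -0.04]
well 180 [ 0.51  0.44 -0.85  1.76  0.37  1.11  1.43]
well -90 [-1.    0.65  1.28  1.85 -0.68  1.17 -2.3 ]
well- 0 [ 0.51  0.44 -0.85  1.76  0.37  1.11  1.43]
well- 90 [-1.    0.65  1.28  1.85 -0.68  1.17 -2.3 ]
well- 180 [ 0.19  0.35 -0.41  1.78  0.16  1.04 -1.53]
well- -90 [ 0.34  0.38 -0.62  1.77  0.25  1.07 -0.04]
pan 0 [-0.05  0.55 -0.85  1.62  0.44  1.17 -2.25]
pan 90 [ 0.08  0.64 -1.08  1.61  0.59  1.25 -0.79]
pan 180 [ 0.1   0.67 -1.13  1.61  0.63  1.27  0.75]
pan -90 [ 0.12  0.7  -1.19  1.61  0.67  1.3   2.29]
```

```bash
cat >> h.py <<'E'
from scipy.spatial.transform import Rotation as Ro
def quat(toolyaw_deg):
    q=(Ro.from_euler("z",np.deg2rad(toolyaw_deg+90))*Ro.from_euler("x",np.pi)).as_quat(); return q[[3,0,1,2]]
def st(env,m=""):
    s=env.get_state(); print(m,"t",round(s["time"],2),"tcp",s["tcp_pos"].round(4),"F",s["force"].round(2),"op",round(s["opening"],4)); return s
E
python3 - <<'E'
from h import *; from cell import env,camera
env.reach([.4968,-.3079,.34],quat(7.5)); st(env)
env.movel([.4968,-.3079,.222],velocity=.12); st(env)
env.grip(.0,f_grip=90); st(env,"grip")
env.movel([.4968,-.3079,.375],velocity=.12); st(env,"up")
for n in("scene","top"):
    p,d=camera(n); cv2.imwrite(f"pics/{n}1.png",p); np.save(n+"1.npy",d);np.save(n+"1p.npy",p)
p=np.load("scene1p.npy");cv2.imwrite("pics/c5.png",cv2.resize(p[80:240,50:200],None,fx=4,fy=3.75,interpolation=cv2.INTER_CUBIC))
E
```

```text
t 1.53 tcp [ 0.4959 -0.3098  0.3397] F [-0.4  -0.6   0.41] op 0.0856
 t 2.67 tcp [ 0.4973 -0.3081  0.2228] F [-0.35  0.47  1.1 ] op 0.0853
grip t 3.27 tcp [ 0.497  -0.308   0.2223] F [-0.86  0.03  2.14] op 0.0209
up t 4.69 tcp [ 0.4965 -0.3078  0.3741] F [ 0.29 -0.05 -1.45] op 0.0209
```

View pics/c5.png

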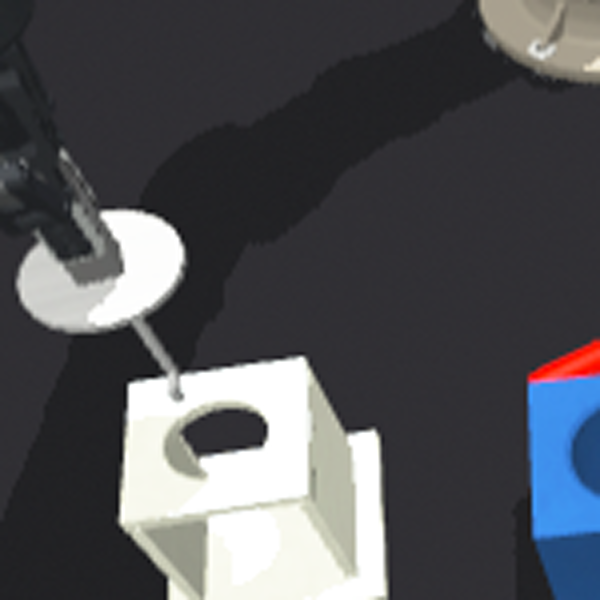

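```bash
cat >> h.py <<'E'
W=np.array([.5747,.0205]); YAW=18.5; ex=np.array([np.cos(np.deg2rad(YAW)),np.sin(np.deg2rad(YAW))])
def hookpts(tcp,yaw):
    e=np.array([np.cos(np.deg2rad(yaw)),np.sin(np.deg2rad(yaw)),0]); t=np.array(tcp)
    # shank bottom, prong end bottom, point top, shank top
    return np.array([t-[0,0,.190],t+.023*e-[0,0,.187],t+.02*e-[0,0,.175],t-[0,0,.102]])
E
python3 - <<'E'
from h import *; from cell import env,camera
print(proj("scene",hookpts([.4965,-.3078,.3741],7.5)).round(1).tolist())
p=W-.0305*ex
env.movel([*p,.375],velocity=.2,rot=quat(YAW)); 
env.movel([*p,.33],velocity=.12); s=st(env)
H=proj("scene",hookpts(s["tcp_pos"],YAW)); print(H.round(1).tolist())
P,d=camera("scene"); x,y=H[0].astype(int)-[50,55]
c=cv2.resize(P[y:y+100,x:x+100],None,fx=6,fy=6,interpolation=cv2.INTER_CUBIC)
for h in H: cv2.circle(c,tuple(((h-[x,y]+.5)*6).astype(int)),3,(0,0,255),1)
cv2.imwrite("pics/c6.png",c)
E
```

```text
[[93.4, 179.6], [94.5, 187.1], [92.1, 182.7], [76.2, 152.7]]
 t 7.08 tcp [0.5459 0.0106 0.3302] F [ 0.65  0.05 -0.72] op 0.021
[[245.6, 179.2], [251.2, 185.5], [250.5, 181.5], [245.3, 154.4]]
```

View pics/c6.png

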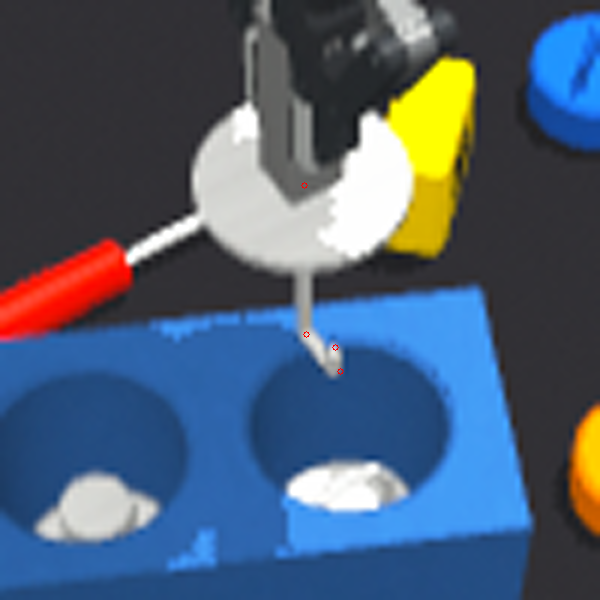

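The hook's tip is at crop (337,372), within 1 px of where I predicted it, so I'll descend, slide in and lift.

```bash
python3 - <<'E'
from h import *; from cell import env,camera
p=W-.0305*ex
h=env.movel([*p,.239],velocity=.06,stop_force=5); s=st(env,f"down hit={h}")
if not h:
    q=W-.0095*ex
    h=env.movel([*q,.239],velocity=.04,stop_force=5); st(env,f"slide hit={h}")
    if not h:
        env.movel([*q,.275],velocity=.04); st(env,"lift")
        env.dwell(.3); st(env,"lift")
P,d=camera("scene"); cv2.imwrite("pics/c7.png",cv2.resize(P[100:260,150:310],None,fx=3.75,fy=3.75,interpolation=cv2.INTER_CUBIC))
E
```

```text
down hit=False t 8.79 tcp [0.546  0.0109 0.2394] F [-0.28  0.36 -1.18] op 0.0211
slide hit=False t 9.47 tcp [0.5656 0.0175 0.2388] F [ 0.75  0.92 -1.53] op 0.0211
lift t 10.52 tcp [0.5654 0.0174 0.2746] F [-0.11  0.37 -6.79] op 0.0211
lift t 10.82 tcp [0.5656 0.0175 0.2748] F [ 0.39  0.12 -7.47] op 0.0212
```

View pics/c7.png

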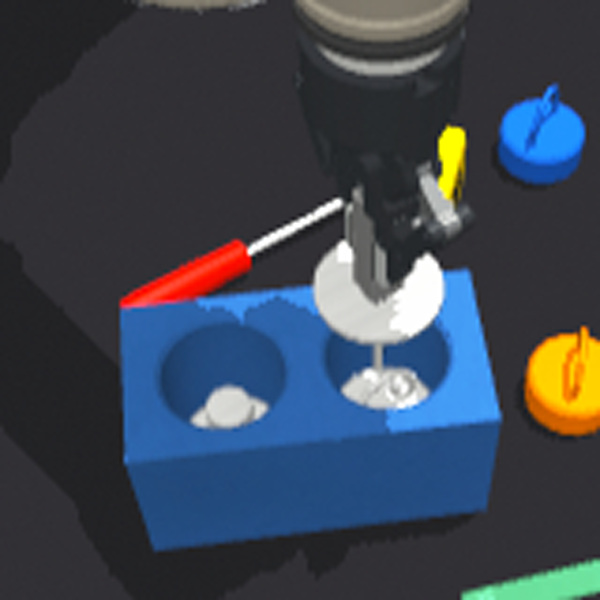

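```bash
python3 - <<'E'
from h import *; from cell import env,camera
q=W-.0095*ex
env.movel([*q,.42],velocity=.08); st(env,"up"); env.dwell(.3)
P,d=camera("scene"); cv2.imwrite("pics/c8.png",cv2.resize(P[50:250,150:350],None,fx=3,fy=3,interpolation=cv2.INTER_CUBIC))
pan=np.array([.542,.3273])-.01*ex
env.movel([*pan,.42],velocity=.1); st(env,"over"); env.dwell(.8)
P,d=camera("scene"); cv2.imwrite("pics/c9.png",cv2.resize(P[50:250,250:450],None,fx=3,fy=3,interpolation=cv2.INTER_CUBIC))
E
```

```text
up t 12.83 tcp [0.5655 0.0174 0.4195] F [ 0.31 -0.47 -7.03] op 0.0212
over t 16.42 tcp [0.5327 0.3238 0.42  ] F [ 0.55 -0.56 -8.24] op 0.021
```

View pics/c8.png

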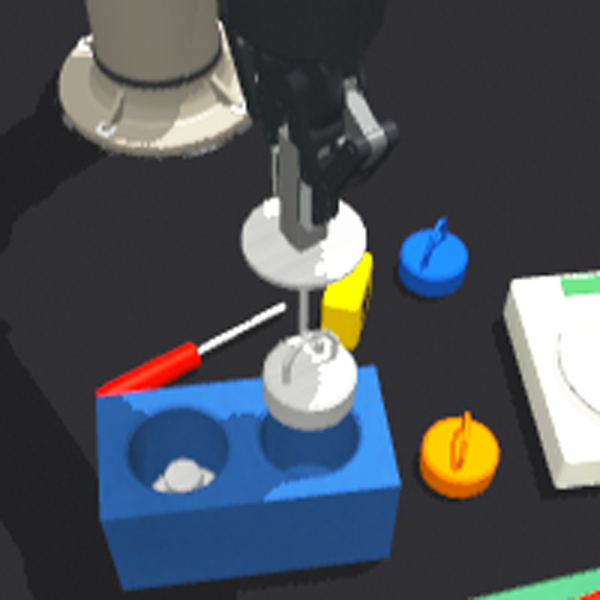

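View pics/c9.png

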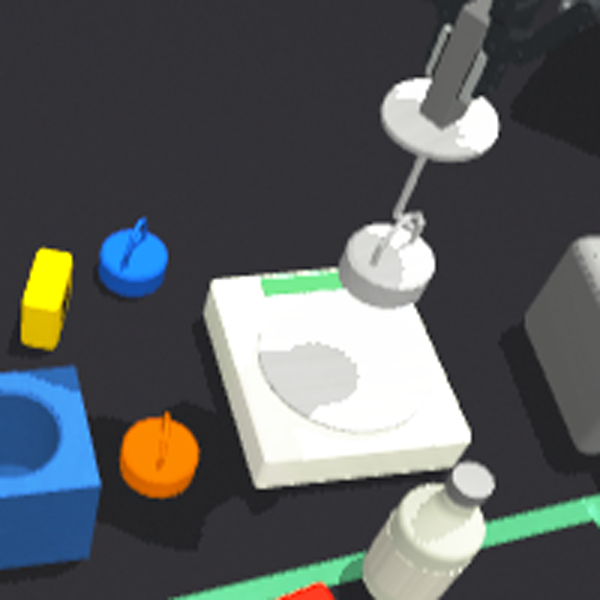

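The weight is on the hook, clear of the well at crop (310,380) in c8 and hanging level over the balance in c9. Now I'll lower it.

```bash
python3 - <<'E'
from h import *; from cell import env,camera
pan=np.array([.542,.3273])-.01*ex
env.movel([*pan,.335],velocity=.08); st(env)
h=env.movel([*pan,.312],velocity=.02,stop_force=3); s=st(env,f"touch {h}")
env.movel([*pan,s["tcp_pos"][2]-.003],velocity=.02); st(env); env.dwell(.5); st(env)
P,d=camera("scene"); cv2.imwrite("pics/c10.png",cv2.resize(P[50:250,250:450],None,fx=4,fy=4,interpolation=cv2.INTER_CUBIC)[200:])
np.save("s2p.npy",P);np.save("s2.npy",d)
E
```

```text
t 18.48 tcp [0.5328 0.3244 0.3357] F [-0.88 -0.59 -7.02] op 0.021
touch True t 19.26 tcp [0.5322 0.3234 0.3179] F [-0.12 -0.18 -1.31] op 0.0209
 t 19.53 tcp [0.5325 0.3242 0.3148] F [-1.02 -0.53 -2.12] op 0.0213
 t 20.03 tcp [0.5325 0.3241 0.3149] F [ 0.59  0.48 -1.26] op 0.0208
```

View pics/c10.png

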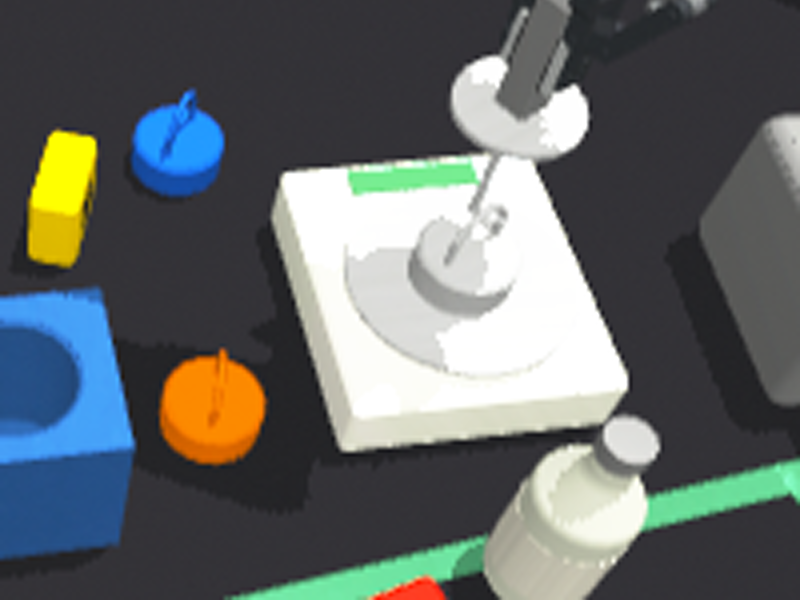

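```bash
python3 - <<'E'
from h import *
print(ray("scene",[365.75,162.5],.1))
P=cloud("scene",np.load("s2.npy")); z=P[...,2]; r=np.hypot(P[...,0]-.542,P[...,1]-.3273)
q=(r<.06)&(abs(z-.1)<.005); print(q.sum(),cv2.minAreaRect(P[q][:,:2].astype(np.float32)),P[q].mean(0))
q=(r<.04)&(z>.108)&(z<.145); X=P[q]; print(len(X)); print((X[np.argsort(X[:,1])]*1000).round().astype(int).tolist())
E
```

```text
[[0.5437754 0.3201664 0.1      ]]
385 ((0.5455564856529236, 0.32347121834754944), (0.06492282450199127, 0.062280796468257904), 50.932559967041016) [0.5473596  0.3217844  0.09892185]
77
[[550, 303, 115], [551, 304, 120], [550, 304, 110], [548, 305, 120], [551, 305, 115], [552, 305, 112], [551, 305, 123], [549, 306, 124], [551, 306, 120], [552, 307, 117], [551, 307, 127], [551, 308, 123], [547, 309, 126], [551, 310, 126], [549, 310, 127], [550, 310, 133], [547, 311, 128], [550, 312, 128], [547, 313, 131], [549, 313, 134], [545, 313, 132], [550, 314, 138], [546, 314, 134], [546, 317, 136], [548, 319, 134], [533, 319, 140], [534, 319, 129], [536, 319, 143], [534, 320, 137], [534, 320, 144], [535, 320, 134], [545, 320, 135], [544, 320, 137], [531, 320, 130], [537, 320, 129], [534, 320, 126], [536, 320, 131], [546, 321, 139], [538, 321, 126], [537, 321, 143], [535, 322, 137], [536, 322, 134], [543, 323, 139], [546, 323, 134], [537, 323, 128], [535, 324, 130], [546, 324, 138], [546, 324, 130], [544, 324, 124], [544, 324, 140], [534, 325, 136], [546, 325, 126], [551, 326, 133], [553, 326, 138], [554, 326, 128], [549, 326, 126], [548, 326, 128], [552, 326, 130], [554, 326, 135], [555, 327, 140], [544, 327, 139], [545, 327, 129], [555, 328, 137], [553, 328, 131], [554, 328, 128], [555, 329, 133], [543, 329, 134], [551, 330, 138], [544, 330, 138], [539, 330, 136], [539, 334, 134], [542, 335, 135], [540, 336, 135], [541, 337, 128], [540, 340, 130], [539, 342, 125], [539, 344, 121]]
```

```bash
python3 - <<'E'
from h import *; from cell import env,camera
s=env.get_state(); p=np.array([.542,.3273])-.01*ex
h=env.movel([*p,.299],velocity=.03,stop_force=4); st(env,f"low {h}")
e=np.array([np.cos(np.deg2rad(17.3)),np.sin(np.deg2rad(17.3))])
b=p-.024*e
h=env.movel([*b,.299],velocity=.03,stop_force=3); st(env,f"back {h}")
P,d=camera("scene"); np.save("s3p.npy",P);np.save("s3.npy",d)
cv2.imwrite("pics/c11.png",cv2.resize(P[100:200,310:430],None,fx=6,fy=6,interpolation=cv2.INTER_CUBIC))
E
```

```text
low False t 20.76 tcp [0.5325 0.3242 0.299 ] F [-0.27  0.52 -1.57] op 0.0212
back False t 21.71 tcp [0.5098 0.317  0.299 ] F [ 1.19 -0.75 -1.29] op 0.021
```

View pics/c11.png

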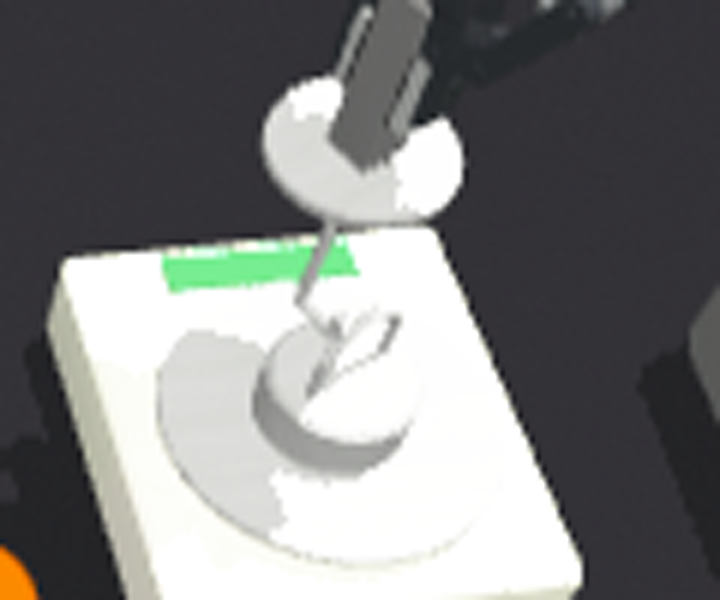

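```bash
python3 - <<'E'
from h import *; from cell import env,camera
p=np.array([.542,.3273])-.01*ex
e=np.array([np.cos(np.deg2rad(17.3)),np.sin(np.deg2rad(17.3))])
b=p-.034*e
h=env.movel([*b,.299],velocity=.03,stop_force=3); st(env,f"back {h}")
h=env.movel([*b,.345],velocity=.04,stop_force=3); st(env,f"up {h}")
h=env.movel([*b,.40],velocity=.1); st(env)
env.movel([.4968,-.3079,.40],velocity=.2,rot=quat(7.5)); st(env)
env.movel([.4968,-.3079,.345],velocity=.1); env.dwell(.3);s=st(env)
H=proj("scene",hookpts(s["tcp_pos"],7.5)); print(H.round(1).tolist())
P,d=camera("scene"); np.save("s4.npy",d);np.save("s4p.npy",P); T,dt=camera("top"); cv2.imwrite("pics/top4.png",T); np.save("t4.npy",dt)
cv2.imwrite("pics/s4.png",P)
x,y=60,120
c=cv2.resize(P[y:y+120,x:x+110],None,fx=5,fy=5,interpolation=cv2.INTER_CUBIC)
for h in H: cv2.circle(c,tuple(((h-[x,y]+.5)*5).astype(int)),3,(0,0,255),1)
cv2.imwrite("pics/c12.png",c)
E
```

```text
back False t 22.24 tcp [0.4999 0.314  0.2991] F [ 0.67 -1.07 -1.19] op 0.0213
up False t 23.54 tcp [0.5    0.3139 0.3447] F [-0.41  0.02 -1.58] op 0.0211
 t 24.24 tcp [0.4999 0.3138 0.3995] F [-0.68 -0.02 -1.54] op 0.0206
 t 27.5 tcp [ 0.497  -0.3073  0.4   ] F [ 0.72  0.29 -2.19] op 0.021
 t 28.5 tcp [ 0.497  -0.308   0.3456] F [-0.61  0.14 -1.22] op 0.021
[[98.2, 187.3], [99.3, 194.8], [97.1, 190.6], [82.0, 162.2]]
```

View pics/s4.png

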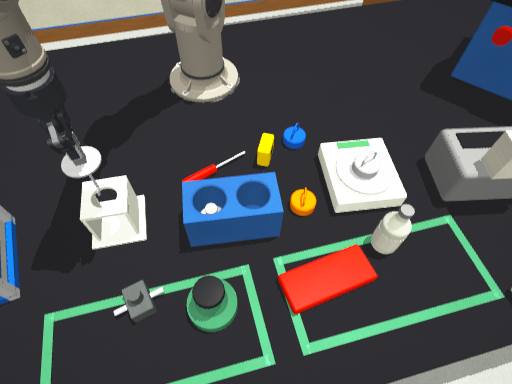

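View pics/c12.png

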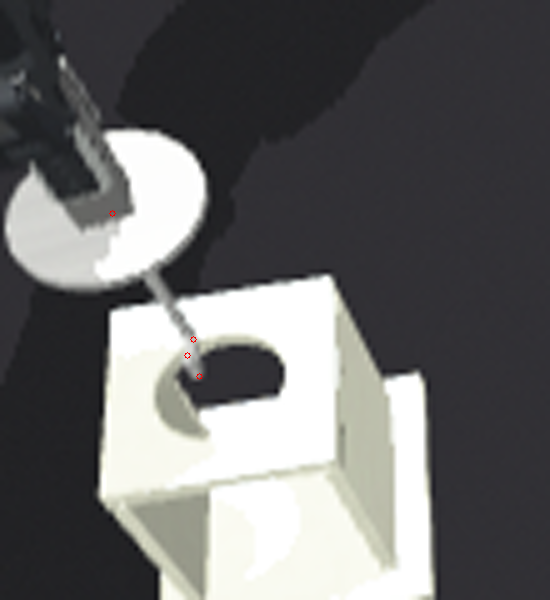

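View pics/top4.png

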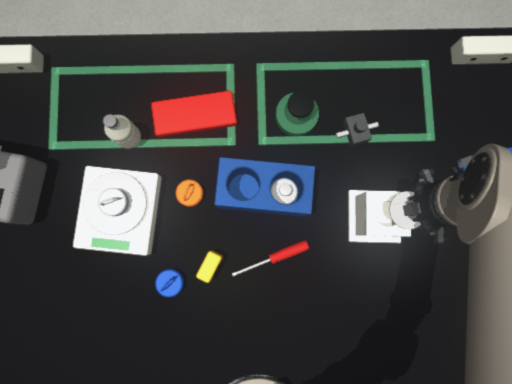

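```bash
python3 - <<'E'
from h import *; from cell import env,camera
print(proj("scene",[[.4968,-.3079,.12]]))
env.movel([.4968,-.3079,.235],velocity=.1,stop_force=8); st(env)
h=env.movel([.4968,-.3079,.216],velocity=.02,stop_force=3); st(env,f"seat {h}")
if h:
    env.grip(.04); st(env); env.grip(.085); env.dwell(.2); st(env)
    env.movel([.4968,-.3079,.36],velocity=.12)
    env.reach([.3,-.5,.40],quat(7.5)); env.dwell(.3); st(env)
    for n in("scene","top"):
        P,d=camera(n); np.save(n+"5.npy",d); cv2.imwrite(f"pics/{n}5.png",P)
        C=cloud(n,d); z=C[...,2]
        for nm,lo,hi,c,r in(("htop",.198,.215,(.497,-.308),.04),("knob",.07,.09,(.563,-.0794),.03),("disc",.095,.105,(.542,.3273),.06)):
            q=(z>lo)&(z<hi)&(np.hypot(C[...,0]-c[0],C[...,1]-c[1])<r)
            if q.sum()>5: print(n,nm,q.sum(),cv2.minAreaRect(C[q][:,:2].astype(np.float32)),np.median(C[q],axis=0))
    P=cv2.imread("pics/scene5.png");
    cv2.imwrite("pics/c13.png",np.hstack([cv2.resize(P[150:250,70:160],(400,444)),cv2.resize(P[120:220,310:410],(400,444))]))
E
```

```text
[[103.8796184  196.08450977]]
 t 29.85 tcp [ 0.4972 -0.3081  0.2357] F [ 1.12  0.37 -0.57] op 0.0212
seat True t 30.51 tcp [ 0.4968 -0.3078  0.2223] F [-0.83  0.85  3.52] op 0.0209
 t 30.83 tcp [ 0.4961 -0.3076  0.2213] F [-0.82 -0.27 -0.31] op 0.0397
 t 31.55 tcp [ 0.4961 -0.3076  0.2215] F [0.28 0.09 0.19] op 0.0851
 t 34.23 tcp [ 0.301  -0.4994  0.3999] F [-0.22  0.   -0.08] op 0.0848
scene htop 117 ((0.49781081080436707, -0.3080466687679291), (0.02362729050219059, 0.021907828748226166), 4.793746471405029) [ 0.49996216 -0.30758027  0.20509782]
scene knob 114 ((0.5648166537284851, -0.07927200943231583), (0.027410339564085007, 0.027596067637205124), 27.387866973876953) [ 0.56612449 -0.07978679  0.07899207]
scene disc 391 ((0.5447133779525757, 0.3240646719932556), (0.06405477225780487, 0.06183616816997528), 45.71958923339844) [0.54751855 0.32243076 0.09892493]
top htop 119 ((0.49560782313346863, -0.3083275556564331), (0.02191932126879692, 0.023788224905729294), 8.734318733215332) [ 0.49563844 -0.30697304  0.20474644]
top knob 125 ((0.561715841293335, -0.07852911204099655), (0.026921812444925308, 0.02794085443019867), 43.377838134765625) [ 0.56172768 -0.07861591  0.07887003]
top disc 572 ((0.5412279963493347, 0.3249009847640991), (0.06556182354688644, 0.0629521980881691), 88.56539154052734) [0.53982152 0.32342144 0.09913132]
```

View pics/c13.png

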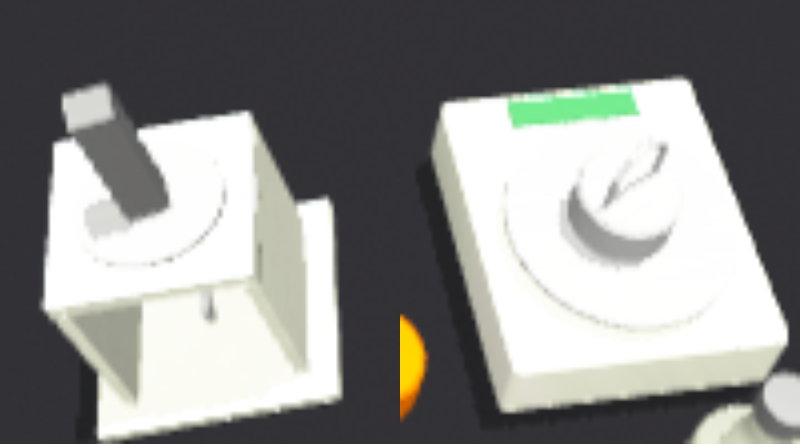

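View pics/top5.png

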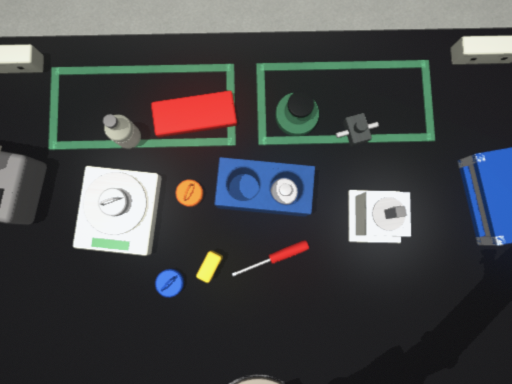

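In the top view the tool is seated in the stand at (390,213), the weight is upright on the pan at (112,202), and everything else is where it started.

```bash
python3 -c "
from cell import job; print(job.job_done())"
```

```text
the job is handed in; nothing more can be done
None
```

I finished the task and handed the job in at about 34 s of the 70 s allowed; the hand-in gives no verdict. I caught the loop in the well, lifted the weight clear and set it on the balance pan. I then backed the hook out and hung the tool back in its stand.

Last checks from the camera images before handing in:
- **Looped weight:** it stands upright about 3 mm from the measured pan centre.
- **Hook tool:** its handle is within about 1 mm of where it started, with the handle top at 0.205 m. It seated at the same TCP height as at pickup (0.222 m), so the flange should be flat on the plate.
- **Knob-headed weight:** it is within about 2 mm of its well's axis.
- **Other things:** nothing else has visibly moved, and the arm is clear of everything.

None of the checks failed. The two cameras disagreed by 2–4 mm in x, which is small next to the tolerances that mattered.

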